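# Take the brass setting master out of the gauge tray

## Task

Lift the brass setting master by its stem straight up out of its pocket in the blue gauge tray, carry it over and stand it upright on the white work board, its whole foot on the board. Keep hold of it until it stands on the board, do not drop it, then let go. Leave the steel and the black master in their pockets.

Things in the scene. Friction and masses are not known exactly. Their poses are not given: they have to be found in the camera images.
- brass_master: brass-yellow, round foot 50 x 16 mm thick, upright round stem 16 mm thick, top 58 mm above the underside; 0.3 kg. Origin: centre of underside, z up the stem. Sits in one of 3 pockets (53 mm wide, 18 deep, 80 mm apart in a row) of a fixed blue tray, 84 x 250 x 24 mm; place, direction and order vary. Its foot lies 2 mm below the tray's top; only the stem stands out, 40 mm above the tray
- steel_master: bright grey steel setting master of the same shape and size as the brass one, in another pocket of the same tray; bystander, stays there. Origin: centre of its underside, z up along the stem
- black_master: black setting master of the same shape and size as the brass one, in another pocket of the same tray; bystander, stays there. Origin: centre of its underside, z up along the stem
- work_board: white rectangular work board lying flat on the bench to the right of the tray, fixed, 215 mm (its x) by 190 mm (its y), 8 mm thick. Origin: centre of its underside; its top face is at z = +8 mm, z up
Things that resemble listed ones, but are neither listed nor needed, are in the scene too. What is meant by the brass_master is not red or turquoise, and is the smaller of those in its own colour.

How it is judged (in metres and radians):
On the way, in this order (a step that is already met when the one before it is completed fails the run):
1. the brass master is held by the fingers and lifted clear out of its pocket (underside above 35 mm) (height (world z) of brass_master above 0.035 m and contact force between brass_master and the fingers above 0.5 N), for 0.1 s.
2. still held by the fingers, its underside is brought to within 15 mm of the board's top (x of brass_master in the frame of work_board between -0.088 and 0.088 m and y of brass_master in the frame of work_board between -0.075 and 0.075 m and z of brass_master in the frame of work_board below 0.023 m and contact force between brass_master and the fingers above 0.5 N), for 0.05 s.
At the end, for the whole second after the job is handed in: The brass master stands on the board, its underside within 5 mm of the board's top, its foot on the board (centre within 88 mm along and 75 mm across of the board's centre), upright within 0.1 rad, at rest, and the steel and black masters are within 12 mm of where they started (x of brass_master in the frame of work_board between -0.088 and 0.088 m and y of brass_master in the frame of work_board between -0.075 and 0.075 m and z of brass_master in the frame of work_board between 0.004 and 0.013 m and angle between brass_master's own z axis and vertical below 0.1 rad and linear speed of brass_master below 0.02 m/s and distance of each of steel_master, black_master from where it was at the start of the episode below 0.012 m); the robot touches nothing.
It fails at once if the steel or the black master is pulled out of place (moved over 12 mm) (distance of any of steel_master, black_master from where it was at the start of the episode above 0.012 m).
It also fails if it takes over 40 s, if anything falls off the work surface, if the arm or the gripper's body presses on something with over 40 N, if the wrist force passes 120 N, or if a joint passes its speed limit or range.

## Robot

A 6-joint arm with a two-finger parallel gripper is mounted at the origin on the work surface; the furniture and walls round the work are solid. World frame = base frame: x ahead of the robot, y to its left, z up, the work surface at z = 0. Lengths are in mm, angles in rad, forces in N, time in s.
With the tool pointing down it reaches from about 350 to 975 mm from the base axis. Payload 7.1 kg.
Tool frame: the origin (TCP) lies midway between the tips of the shut fingers; the grasp point (between the pads) lies pinch_z behind it (pinch_z is the distance from the TCP to the grasp point, in mm); z points along the fingers, y is the line along which they close (so a half turn about z gives the same grasp; the last joint's range is limited). The gripper opens to 88 mm and grips with 3 to 60 N. Pads are 20 mm wide; open, the fingers measure 115 mm over their backs; the gripper's body (75 mm by 178 mm) begins 61 mm behind the grasp point.
Start: joints at [-1.152, 0.423, 1.63, -0, 1.089, -0.019], TCP at [264.982, -566.029, 222.675] pointing down, gripper open.
Joint ranges: [-3, 3], [-0.9, 2.11], [0.09, 2.58], [-1.31, 4.45], [0.11, 2.69], [-2.54, 2.54]. Speed limits (rad/s): [2.39, 2.39, 3.01, 3.14, 3.14, 3.14].

## Interface

Orientations are given as a rotation vector (axis times angle).
In Python, from workcell import get_obs, get_image, close_job, pinch_z gives the robot as it stands.
- The arm moves only by the tool jog_arm, never from a script. Its argument "commands" is a list of rows, each a list of 3 entries, a list of its own where there are three numbers: the gripper command: -1 is shut, 1 is fully open, values between are in proportion, then the shift along the tool's x, y, z as a fraction of full scale, then the turn, a rotation vector about the tool's x, y, z as a fraction of full scale. In form: [[gripper, [tx, ty, tz], [rx, ry, rz]], ...]. A call has 1 to 10 rows; each row shifts and turns the commanded pose from where the row before left it, along the tool's axes as they then stand; what a row does not reach is not made up. Full scale, the value 1, is 0.1 m for a shift and 45 degrees for a turn. A row lasts 1/10 s, in which the tool goes at most 50 mm and 8.59 degrees, less where a joint would pass 70% of its speed; a pose out of reach is approached as far as the arm can. A call with a number of a shift or a turn outside -1 to 1 is refused whole. A call with a gripper value outside its range is refused whole. The fingers move at their own pace and stop on an object; the grip force is fixed at half the most. Time passes only in rows, so rows that do not move let the fingers close. It gives the time, the measured TCP pose, the force, the opening and the grip force at its end, in the units of the state.
- get_obs(): the state, without advancing time (a new reading comes with each control period).
- get_image(name): name is "scene" or "top" or "wrist"; returns a dict with "image" (384x512x3 uint8, blue, green, red), "z_map" (384x512 float32, mm along the optical axis (not along the pixel's ray), 0 where there is no reading), "intrinsics" (3x3 intrinsics, pixels), "k1" (the pictures are not rectified: a ray, as slopes to the right and down, at radius r is drawn at 1 + k1 r^2 times it, then the intrinsics apply), "eye" and "orientation" of the camera in the world; the wrist camera has in their place "mount" (4x4, takes a point from camera to tool coordinates, whose origin is the TCP and whose axes are the flange's). Camera axes: x right, y down, z forward; pixel columns grow to the right and rows downward; lengths in mm; the calibration is good to about 2 mm. A picture is of the moment at which its call begins: read the wrist's pose just before it.
- close_job(): hands the job in; it is judged then, once.
The state is a dict: "t": time; "qpos": joint angles; "qvel": joint speeds; "joint_torque": joint torques, N m; "ee_pos": TCP position; "orientation": TCP orientation; "ft_force": force on the tool from outside, world axes, zero at the start; "moment": the same for the moment, N m; "width": finger opening in mm; "grasp_force": force on a finger pad.
Only numpy, scipy, OpenCV 4.12 (cv2) and the standard library are available. Lean on these libraries where they do the work, as an engineer would, in place of code of your own. Each camera call takes 0.05 s, during which the arm holds its last target. There are 200 camera calls.

## Working session

There is one attempt and no reset: what is moved stays moved. The work goes in short steps, Python scripts to look and compute and a tool call to move; the robot and the scene stay as the last step left them, time stands still between calls to the robot, and variables do not carry over. Pictures are saved under pics/ and viewed, at most 10 in all, crops included, and the job is handed in when it is done.

Besides the shell and the picture viewer there is one more tool, called as name(argument=value, ...) on one line, values as JSON. jog_arm: Moves the arm, as the interface text tells. Its arguments: {"type":"object","properties":{"commands":{"type":"array","items":{"type":"array"}}},"required":["commands"]}

```bash
mkdir -p pics; cat > h.py <<'E'
import numpy as np, cv2
from workcell import get_obs,get_image,close_job,pinch_z
from scipy.spatial.transform import Rotation as R
def rot(o):
    o=np.array(o,float)
    if o.shape==(3,3): return o
    return R.from_rotvec(o).as_matrix() if o.size==3 else R.from_quat(o).as_matrix()
def cam(name):
    s=get_obs(); d=get_image(name)
    if 'mount' in d:
        T=np.eye(4);T[:3,:3]=rot(s['orientation']);T[:3,3]=s['ee_pos']
        M=T@np.array(d['mount']); d['Rw'],d['pw']=M[:3,:3],M[:3,3]
    else: d['Rw'],d['pw']=rot(d['orientation']),np.array(d['eye'],float)
    return d
def rays(d,uv):
    K=np.array(d['intrinsics'],float)
    p=cv2.undistortPoints(np.array(uv,float).reshape(-1,1,2),K,np.array([d['k1'],0,0,0.]),).reshape(-1,2)
    return np.c_[p,np.ones(len(p))]@d['Rw'].T
def onplane(d,uv,z):
    r=rays(d,uv); return d['pw']+r*((z-d['pw'][2])/r[:,2])[:,None]
def pts(d,uv):
    uv=np.array(uv).astype(int); return d['pw']+rays(d,uv)*d['z_map'][uv[:,1],uv[:,0]][:,None]
E
python3 - <<'E'
from h import *
print(get_obs(),pinch_z)
for n in('top','scene'):
    d=cam(n); cv2.imwrite(f'pics/{n}0.png',d['image']); print(n,d['intrinsics'],d['k1'],d['pw'],d['Rw'],(d['z_map']>0).mean())
E
```

```text
{'t': 0.0, 'qpos': array([-1.15202260e+00,  4.23861499e-01,  1.63069784e+00, -2.74857953e-05,
        1.08861032e+00, -1.89734973e-02]), 'qvel': array([-0.00129646,  0.00117017,  0.00067092,  0.00060148, -0.00094168,
        0.00062292]), 'joint_torque': array([-2.58136271e-03, -5.44633663e+01, -2.73674279e+01,  6.41090563e-02,
        2.26555875e-02, -1.07128430e-04]), 'ee_pos': array([ 264.73743588, -565.53291869,  221.88572712]), 'orientation': array([-3.06513415e+00, -6.81819786e-01,  5.29108097e-04]), 'ft_force': array([-1.18304014, -0.10477744, -0.45656462]), 'moment': array([-0.01197753, -0.02961154, -0.0480238 ]), 'grasp_force': 0.0, 'width': 87.7051076506649} 18.700000000000003
top [[348.94907603   0.         261.88002455]
 [  0.         348.94907603 191.47678867]
 [  0.           0.           1.        ]] -0.006110482339677599 [440.43019643 130.74551634 951.6756456 ] [[ 0.01005377 -0.99544961  0.09475756]
 [-0.9993053  -0.01340295 -0.03477481]
 [ 0.0358866  -0.09434211 -0.99489282]] 0.99591064453125
scene [[398.20287391   0.         253.30256651]
 [  0.         398.20287391 189.71843053]
 [  0.           0.           1.        ]] 0.03974059421380751 [-8.29564603e-01  1.02225298e+03  5.54680956e+02] [[-0.85255508 -0.23436925  0.46714119]
 [-0.52217266  0.34429167 -0.7802557 ]
 [ 0.02203512 -0.90913932 -0.41590883]] 0.922027587890625
```

View pics/top0.png

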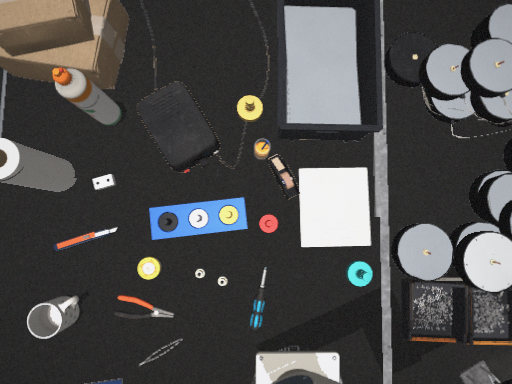

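View pics/scene0.png

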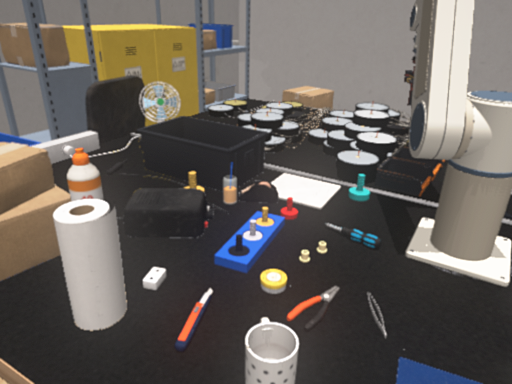

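The top view shows the tray with black (168,221), steel (198,218) and brass (229,214). A red lookalike stands at (268,223), a larger brass one at (250,108), and the board is centred near (335,207). The scene view agrees, and the yellow disc at (149,268) is a tape roll.

```bash
cat > m.py <<'E'
from h import *
d=cam('top'); im=d['image']; hsv=cv2.cvtColor(im,cv2.COLOR_BGR2HSV)
def blob(m,u,v):
    n,l,s,c=cv2.connectedComponentsWithStats(m.astype(np.uint8)); 
    ids=[i for i in range(1,n) if s[i,4]>20]; i=min(ids,key=lambda i:np.hypot(*(c[i]-[u,v])))
    return l==i
H,S,V=hsv.transpose(2,0,1)
t=blob((H>100)&(H<125)&(S>120)&(V>60),198,218)
def rect(m,z):
    c=max(cv2.findContours(m.astype(np.uint8),cv2.RETR_EXTERNAL,cv2.CHAIN_APPROX_NONE)[0],key=cv2.contourArea)
    P=onplane(d,c[:,0],z)[:,:2]
    return cv2.minAreaRect(P.astype(np.float32))
print('tray',rect(t,24))
print('board',rect(blob((S<40)&(V>180),335,207),8))
b=blob((H>18)&(H<38)&(S>100)&(V>80),229,214)
vu=np.argwhere(b); P=pts(d,vu[:,::-1]); print('brass',len(P),rect(b,22),P[:,2].min(),P[:,2].max())
hi=P[P[:,2]>50]; print('stem top',len(hi),hi.mean(0), 'foot all',P.mean(0))
r=blob((H<8)&(S>150),268,223); print('red',rect(r,10)); 
v,u=np.argwhere(r).T; print(pts(d,np.c_[u,v])[:,2].max())
# heights around the board path
for n,(u,v) in dict(cup=(262,147),item=(284,178),red=(268,218)).items():
    g=np.stack(np.meshgrid(range(u-12,u+13),range(v-12,v+13)),-1).reshape(-1,2); q=pts(d,g); print(n,q[q[:,2].argmax()])
cv2.imwrite('pics/crop.png',cv2.resize(im[180:260,130:400],None,fx=2.9,fy=2.9,interpolation=cv2.INTER_CUBIC))
E
python3 m.py
```

```text
tray ((456.6728210449219, 265.9176025390625), (85.65216827392578, 253.706298828125), 7.248867034912109)
board ((492.265869140625, -99.65484619140625), (214.0321502685547, 190.5095977783203), 1.796329379081726)
brass 41 ((466.4541015625, 186.2036895751953), (18.53767967224121, 23.80455780029297), 0.6594763994216919) 17.601026776518324 66.59539374424071
stem top 13 [465.00818968 185.85023749  62.22226237] foot all [465.47862363 183.57951524  35.83557393]
red ((443.7987060546875, 80.46990203857422), (18.763273239135742, 21.570587158203125), 0.5611816048622131)
59.952594278114816
cup [440.43019643 130.74551634 951.6756456 ]
item [440.43019643 130.74551634 951.6756456 ]
red [440.43019643 130.74551634 951.6756456 ]
```

View pics/crop.png

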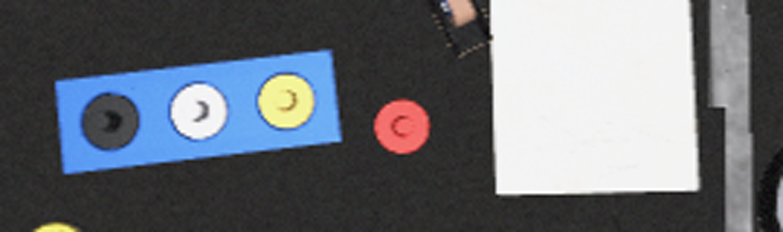

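```bash
cat > plan.py <<'E'
from h import *
def plan(target,yaw_y=None,n=10,nturn=9):
    s=get_obs(); Rt=rot(s['orientation']); p=np.array(s['ee_pos']); dw=np.array(target)-p
    turn=0
    if yaw_y is not None:
        cur=np.degrees(np.arctan2(Rt[1,1],Rt[0,1])); turn=(yaw_y-cur+90)%180-90
    print('pos',p.round(1),'tilt',Rt[:,2].round(4),'world yaw turn',turn,'dw',dw.round(1))
    for k in range(n):
        A=R.from_euler('z',turn*min(k,nturn)/nturn,degrees=True).as_matrix()@Rt
        print([(A.T@(dw/n)/100).round(3).tolist(), [0,0,round(-turn/nturn/45,4) if k<nturn else 0]])
E
python3 - <<'E'
from plan import *
plan([466,186,200],7.2,20,10)
d=cam('top'); g=np.stack(np.meshgrid(range(0,512,2),range(0,384,2)),-1).reshape(-1,2); q=pts(d,g)
q=q[d['z_map'][g[:,1],g[:,0]]>0]
a=np.array([265,-566]);b=np.array([466,186]);u=(b-a)/np.linalg.norm(b-a)
w=q[:,:2]-a; s=w@u; l=abs(w@[-u[1],u[0]])
for k in range(0,900,60):
    m=(s>k)&(s<k+60)&(l<120)
    if m.any(): print(k,q[m,2].max().round())
E
```

```text
pos [ 264.8 -565.7  222.1] tilt [-5.0e-04  1.1e-03 -1.0e+00] world yaw turn 72.11610867376385 dw [201.2 751.7 -22.1]
[[0.25, -0.298, 0.011], [0, 0, np.float64(-0.1603)]]
[[0.286, -0.264, 0.011], [0, 0, np.float64(-0.1603)]]
[[0.317, -0.226, 0.011], [0, 0, np.float64(-0.1603)]]
[[0.343, -0.184, 0.011], [0, 0, np.float64(-0.1603)]]
[[0.363, -0.14, 0.011], [0, 0, np.float64(-0.1603)]]
[[0.378, -0.093, 0.011], [0, 0, np.float64(-0.1603)]]
[[0.386, -0.045, 0.011], [0, 0, np.float64(-0.1603)]]
[[0.389, 0.004, 0.011], [0, 0, np.float64(-0.1603)]]
[[0.385, 0.053, 0.011], [0, 0, np.float64(-0.1603)]]
[[0.376, 0.101, 0.011], [0, 0, np.float64(-0.1603)]]
[[0.36, 0.147, 0.011], [0, 0, 0]]
[[0.36, 0.147, 0.011], [0, 0, 0]]
[[0.36, 0.147, 0.011], [0, 0, 0]]
[[0.36, 0.147, 0.011], [0, 0, 0]]
[[0.36, 0.147, 0.011], [0, 0, 0]]
[[0.36, 0.147, 0.011], [0, 0, 0]]
[[0.36, 0.147, 0.011], [0, 0, 0]]
[[0.36, 0.147, 0.011], [0, 0, 0]]
[[0.36, 0.147, 0.011], [0, 0, 0]]
[[0.36, 0.147, 0.011], [0, 0, 0]]
0 63.0
60 123.0
120 143.0
180 122.0
240 101.0
300 84.0
360 81.0
420 24.0
480 12.0
540 13.0
600 59.0
660 65.0
720 66.0
780 66.0
840 79.0
```

jog_arm(commands=[[1,[0.25,-0.3,0],[0,0,-0.16]],[1,[0.285,-0.265,0],[0,0,-0.16]],[1,[0.315,-0.225,0],[0,0,-0.16]],[1,[0.345,-0.185,0],[0,0,-0.16]],[1,[0.365,-0.14,0],[0,0,-0.16]],[1,[0.38,-0.095,0],[0,0,-0.16]],[1,[0.385,-0.045,0],[0,0,-0.16]],[1,[0.39,0.005,0],[0,0,-0.16]],[1,[0.385,0.055,0],[0,0,-0.16]],[1,[0.375,0.1,0],[0,0,-0.16]]])

```text
t: 1.2
ee_pos: [366.2, -188.4, 222.8]
orientation: [2.074, 2.359, 0.0]
ft_force: [0.8, -0.1, 0.0]
width: 88.3
grasp_force: 0.0
```

jog_arm(commands=[[1,[0.36,0.15,0],[0,0,0]],[1,[0.36,0.15,0],[0,0,0]],[1,[0.36,0.15,0],[0,0,0]],[1,[0.36,0.15,0],[0,0,0]],[1,[0.36,0.15,0],[0,0,0]],[1,[0.36,0.15,0],[0,0,0]],[1,[0.36,0.15,0],[0,0,0]],[1,[0.36,0.15,0],[0,0,0]],[1,[0,0,0],[0,0,0]]])

```text
t: 2.1
ee_pos: [450.9, 114.2, 222.9]
orientation: [2.075, 2.358, 0.003]
ft_force: [0.3, -0.2, 0.6]
width: 87.7
grasp_force: 0.0
```

Near the tray; a wrist look.

```bash
python3 - <<'E'
from plan import *
d=cam('wrist'); cv2.imwrite('pics/w0.png',d['image']); print(d['pw'],d['Rw'].round(3))
plan([466,186,190],7.2,2,1)
E
```

```text
[440.89946428 189.51852052 384.59561017] [[ 0.992  0.122  0.036]
 [ 0.127 -0.954 -0.272]
 [ 0.001  0.275 -0.961]]
pos [449.9 112.4 222.6] tilt [ 0. -0. -1.] world yaw turn -0.09333528372594913 dw [ 16.1  73.6 -32.6]
[[0.355, 0.127, 0.163], [0, 0, np.float64(0.0021)]]
[[0.355, 0.126, 0.163], [0, 0, 0]]
```

View pics/w0.png

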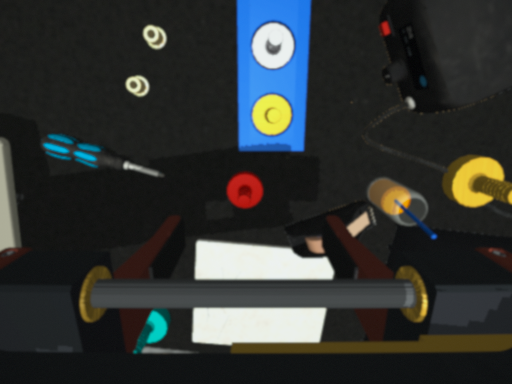

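Brass disc is at (271,114), its stem near (275,115), steel at (273,45) and red at (245,190). I'll now compute the brass position.

```bash
python3 - <<'E'
from plan import *
d=cam('wrist'); H,S,V=cv2.cvtColor(d['image'],cv2.COLOR_BGR2HSV).transpose(2,0,1)
def disc(m,z,u,v):
    cs=cv2.findContours(m.astype(np.uint8),cv2.RETR_EXTERNAL,cv2.CHAIN_APPROX_NONE)[0]
    c=[c for c in cs if cv2.pointPolygonTest(c,(u,v),False)>=0][0]
    (x,y),r=cv2.minEnclosingCircle(onplane(d,c[:,0],z)[:,:2].astype(np.float32)); return (x,y),r
print('brass',disc((H>18)&(H<38)&(S>100)&(V>60),22,271,114))
print('steel',disc((S<50)&(V>90),22,272,45))
g=np.stack(np.meshgrid(range(250,294),range(92,137)),-1).reshape(-1,2); q=pts(d,g); hi=q[(q[:,2]>50)]
print('stem top',len(hi),hi.mean(0),hi.min(0),hi.max(0))
plan([466,186,120],7.2,4,1)
E
```

```text
brass ((465.89111328125, 186.2075958251953), 24.458602905273438)
steel ((455.340087890625, 265.4150085449219), 25.1724910736084)
stem top 177 [463.25163073 186.08273153  79.56968576] [440.15042306 178.06925549  53.93413715] [472.37778574 193.68228448 384.2053959 ]
pos [449.3 111.2 222.4] tilt [-7.e-04 -4.e-04 -1.e+00] world yaw turn -0.01411320237274083 dw [  16.7   74.8 -102.4]
[[0.18, 0.065, 0.256], [0, 0, np.float64(0.0003)]]
[[0.18, 0.065, 0.256], [0, 0, 0]]
[[0.18, 0.065, 0.256], [0, 0, 0]]
[[0.18, 0.065, 0.256], [0, 0, 0]]
```

jog_arm(commands=[[1,[0.18,0.065,0.25],[0,0,0]],[1,[0.18,0.065,0.25],[0,0,0]],[1,[0.18,0.065,0.25],[0,0,0]],[1,[0.18,0.065,0.25],[0,0,0]],[1,[0,0,0],[0,0,0]],[1,[0,0,0],[0,0,0]],[1,[0,0,0],[0,0,0]]])

```text
t: 2.9
ee_pos: [466.9, 184.4, 123.6]
orientation: [2.081, 2.353, 0.001]
ft_force: [0.3, -0.7, 0.4]
width: 87.9
grasp_force: 0.0
```

```bash
python3 - <<'E'
from plan import *
plan([466,186.2,32],7.2,6,1)
E
```

```text
pos [466.9 184.4 123.6] tilt [ 8.e-04  2.e-04 -1.e+00] world yaw turn 0.18072989850631416 dw [ -0.9   1.8 -91.6]
[[0.003, -0.001, 0.153], [0, 0, np.float64(-0.004)]]
[[0.003, -0.001, 0.153], [0, 0, 0]]
[[0.003, -0.001, 0.153], [0, 0, 0]]
[[0.003, -0.001, 0.153], [0, 0, 0]]
[[0.003, -0.001, 0.153], [0, 0, 0]]
[[0.003, -0.001, 0.153], [0, 0, 0]]
```

jog_arm(commands=[[1,[0.02,-0.01,0.2],[0,0,0]],[1,[0,0,0.2],[0,0,0]],[1,[0,0,0.2],[0,0,0]],[1,[0,0,0.15],[0,0,0]],[1,[0,0,0.1],[0,0,0]],[1,[0,0,0.06],[0,0,0]],[1,[0,0,0],[0,0,0]],[1,[0,0,0],[0,0,0]],[1,[0,0,0],[0,0,0]]])

```text
t: 3.8
ee_pos: [465.8, 187.4, 32.4]
orientation: [2.08, 2.354, 0.002]
ft_force: [0.5, -0.3, 0.3]
width: 87.2
grasp_force: 0.0
```

```bash
python3 - <<'E'
from plan import *
plan([466,186.2,32],7.2,1,1)
d=cam('wrist'); cv2.imwrite('pics/w1.png',d['image'])
E
```

```text
pos [465.8 187.4  32.4] tilt [ 1.2e-03  4.0e-04 -1.0e+00] world yaw turn 0.1160641839586134 dw [ 0.2 -1.2 -0.4]
[[-0.012, -0.0, 0.004], [0, 0, np.float64(-0.0026)]]
```

View pics/w1.png

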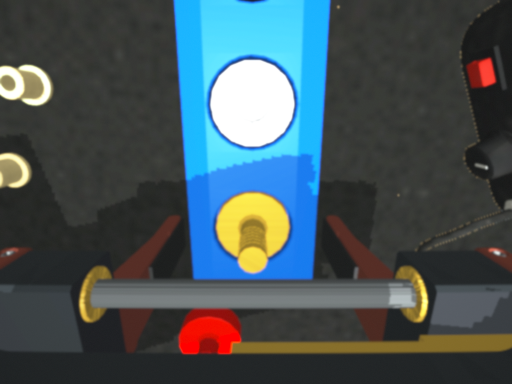

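The brass stem (top at 253,258) stands centred between the fingers. Steel is at (252,102) and red at (210,335), both clear of them. Closing.

jog_arm(commands=[[-1,[0,0,0],[0,0,0]],[-1,[0,0,0],[0,0,0]],[-1,[0,0,0],[0,0,0]],[-1,[0,0,0],[0,0,0]],[-1,[0,0,0],[0,0,0]],[-1,[0,0,0],[0,0,0]],[-1,[0,0,0],[0,0,0]],[-1,[0,0,0],[0,0,0]],[-1,[0,0,0],[0,0,0]],[-1,[0,0,0],[0,0,0]]])

```text
t: 4.85
ee_pos: [465.4, 187.3, 31.7]
orientation: [2.08, 2.354, 0.0]
ft_force: [0.9, -0.3, 0.1]
width: 15.7
grasp_force: 30.0
```

Gripped at 15.7 mm and 30 N. Lifting straight up.

jog_arm(commands=[[-1,[0,0,-0.05],[0,0,0]],[-1,[0,0,-0.1],[0,0,0]],[-1,[0,0,-0.15],[0,0,0]],[-1,[0,0,-0.2],[0,0,0]],[-1,[0,0,-0.25],[0,0,0]],[-1,[0,0,-0.25],[0,0,0]],[-1,[0,0,-0.15],[0,0,0]],[-1,[0,0,0],[0,0,0]],[-1,[0,0,0],[0,0,0]]])

```text
t: 5.75
ee_pos: [465.1, 187.2, 146.8]
orientation: [2.08, 2.354, 0.001]
ft_force: [0.2, -0.1, -3.8]
width: 15.6
grasp_force: 30.0
```

```bash
python3 - <<'E'
from plan import *
plan([492,-80,147],None,9,1)
d=cam('wrist'); cv2.imwrite('pics/w2.png',d['image'])
E
```

```text
pos [465.1 187.2 146.8] tilt [ 4.e-04  2.e-04 -1.e+00] world yaw turn 0 dw [ 2.690e+01 -2.672e+02  2.000e-01]
[[-0.298, -0.007, -0.0], [0, 0, 0.0]]
[[-0.298, -0.007, -0.0], [0, 0, 0]]
[[-0.298, -0.007, -0.0], [0, 0, 0]]
[[-0.298, -0.007, -0.0], [0, 0, 0]]
[[-0.298, -0.007, -0.0], [0, 0, 0]]
[[-0.298, -0.007, -0.0], [0, 0, 0]]
[[-0.298, -0.007, -0.0], [0, 0, 0]]
[[-0.298, -0.007, -0.0], [0, 0, 0]]
[[-0.298, -0.007, -0.0], [0, 0, 0]]
```

View pics/w2.png

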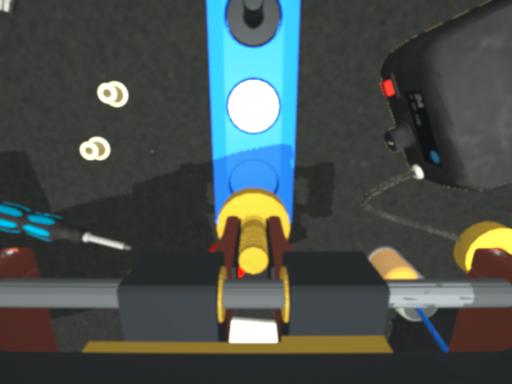

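The brass is out, held upright (stem 253,258), with its pocket empty at (253,178) and steel and black still in theirs. Carrying it over the red piece to the board.

jog_arm(commands=[[-1,[-0.1,0,0],[0,0,0]],[-1,[-0.2,0,0],[0,0,0]],[-1,[-0.3,-0.01,0],[0,0,0]],[-1,[-0.35,-0.01,0],[0,0,0]],[-1,[-0.4,-0.01,0],[0,0,0]],[-1,[-0.4,-0.01,0],[0,0,0]],[-1,[-0.4,-0.01,0],[0,0,0]],[-1,[-0.35,0,0],[0,0,0]],[-1,[-0.2,0,0],[0,0,0]],[-1,[-0.1,0,0],[0,0,0]]])

```text
t: 6.8
ee_pos: [494.2, -93.4, 145.8]
orientation: [-2.082, -2.351, 0.002]
ft_force: [-0.1, 0.0, -3.2]
width: 15.5
grasp_force: 30.0
```

jog_arm(commands=[[-1,[0,0,0.15],[0,0,0]],[-1,[0,0,0.25],[0,0,0]],[-1,[0,0,0.25],[0,0,0]],[-1,[0,0,0.15],[0,0,0]],[-1,[0,0,0.1],[0,0,0]],[-1,[0,0,0],[0,0,0]],[-1,[0,0,0],[0,0,0]],[-1,[0,0,0],[0,0,0]]])

```text
t: 7.6
ee_pos: [495.5, -91.2, 57.4]
orientation: [2.079, 2.354, 0.001]
ft_force: [0.4, -0.1, -3.6]
width: 16.3
grasp_force: 30.0
```

```bash
python3 - <<'E'
from plan import *
plan([492,-100,34],None,1,1)
d=cam('scene'); cv2.imwrite('pics/s2.png',cv2.resize(d['image'][140:280,200:420],None,fx=3,fy=3,interpolation=cv2.INTER_CUBIC))
E
```

```text
pos [495.5 -91.2  57.4] tilt [ 1.3e-03 -3.0e-04 -1.0e+00] world yaw turn 0 dw [ -3.5  -8.8 -23.4]
[[-0.083, -0.046, 0.234], [0, 0, 0.0]]
```

View pics/s2.png

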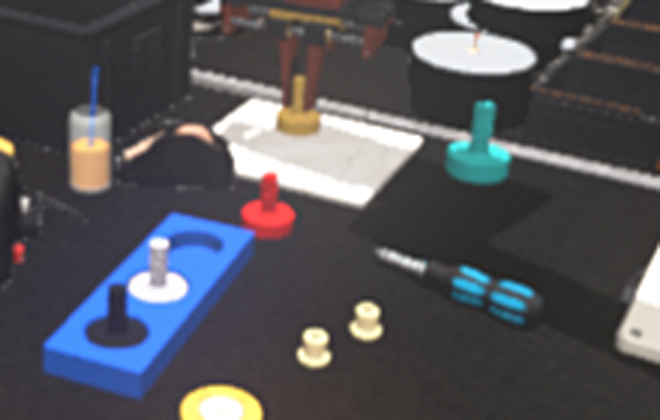

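The brass hangs upright over the white board (crop 298,120), with steel and black still in the tray. Lowering; contact is expected at TCP z of about 34.

jog_arm(commands=[[-1,[0,0,0.08],[0,0,0]],[-1,[0,0,0.06],[0,0,0]],[-1,[0,0,0.04],[0,0,0]],[-1,[0,0,0.02],[0,0,0]],[-1,[0,0,0.01],[0,0,0]],[-1,[0,0,0],[0,0,0]],[-1,[0,0,0],[0,0,0]],[-1,[0,0,0],[0,0,0]]])

```text
t: 8.45
ee_pos: [495.0, -91.2, 35.8]
orientation: [2.08, 2.354, 0.0]
ft_force: [0.9, -0.3, -2.7]
width: 15.2
grasp_force: 30.0
```

jog_arm(commands=[[-1,[0,0,0.01],[0,0,0]],[-1,[0,0,0],[0,0,0]],[-1,[0,0,0],[0,0,0]]])

```text
t: 8.75
ee_pos: [494.9, -91.2, 34.7]
orientation: [-2.08, -2.354, -0.0]
ft_force: [0.2, -0.1, -3.9]
width: 15.4
grasp_force: 30.0
```

jog_arm(commands=[[-1,[0,0,0.005],[0,0,0]],[-1,[0,0,0.005],[0,0,0]],[-1,[0,0,0],[0,0,0]],[-1,[0,0,0],[0,0,0]]])

```text
t: 9.15
ee_pos: [494.9, -91.2, 33.7]
orientation: [2.08, 2.354, 0.0]
ft_force: [-0.8, 0.1, -3.7]
width: 15.6
grasp_force: 30.0
```

jog_arm(commands=[[-1,[0,0,0.005],[0,0,0]],[-1,[0,0,0],[0,0,0]],[-1,[0,0,0],[0,0,0]]])

```text
t: 9.45
ee_pos: [495.0, -91.2, 33.6]
orientation: [2.08, 2.354, 0.0]
ft_force: [-2.4, 1.0, 5.9]
width: 15.1
grasp_force: 30.0
```

The force has turned to +5.9 N, so it is standing on the board. Releasing.

jog_arm(commands=[[-0.4,[0,0,0],[0,0,0]],[0,[0,0,0],[0,0,0]],[0.5,[0,0,0],[0,0,0]],[1,[0,0,0],[0,0,0]],[1,[0,0,0],[0,0,0]],[1,[0,0,0],[0,0,0]],[1,[0,0,0],[0,0,0]],[1,[0,0,0],[0,0,0]]])

```text
t: 10.25
ee_pos: [494.9, -91.2, 33.2]
orientation: [-2.08, -2.354, -0.0]
ft_force: [0.5, -0.7, -0.4]
width: 76.0
grasp_force: 0.0
```

jog_arm(commands=[[1,[0,0,-0.1],[0,0,0]],[1,[0,0,-0.2],[0,0,0]],[1,[0,0,-0.3],[0,0,0]],[1,[0,0,-0.3],[0,0,0]],[1,[0,0,-0.3],[0,0,0]],[1,[0,0,-0.2],[0,0,0]],[1,[0,0,0],[0,0,0]],[1,[0,0,0],[0,0,0]]])

```text
t: 11.05
ee_pos: [494.8, -91.2, 173.5]
orientation: [2.079, 2.354, 0.001]
ft_force: [-0.5, -0.3, 0.3]
width: 87.7
grasp_force: 0.0
```

```bash
python3 - <<'E'
from plan import *
d=cam('scene'); cv2.imwrite('pics/s3.png',cv2.resize(d['image'][140:280,200:420],None,fx=3,fy=3,interpolation=cv2.INTER_CUBIC))
E
```

```text
(no output)
```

View pics/s3.png

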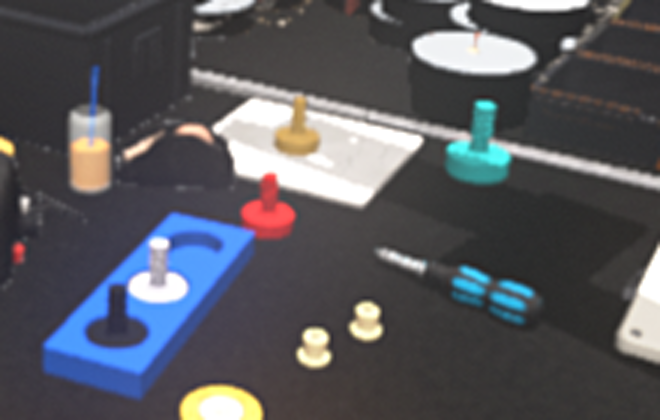

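The brass stands upright on the board (crop 297,138), the gripper is clear of it, and steel and black are still in the tray.

```bash
python3 -c "
from workcell import close_job; print(close_job())"
```

```text
the job is handed in; nothing more can be done
None
```

The brass master stands upright near the middle of the white board and has been released, the steel and black masters are still in their pockets, and the job is handed in; no verdict came back.

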